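# Hook the tall parts bin out from under the shelf and fetch the deep socket from its bottom

### The job

With the pull hook, catch the loop of the tall parts bin and draw the bin out from under the low wire shelf until all of it stands well clear of the shelf; do not touch that bin with the gripper while it is still under the shelf, and keep it upright. Lay the hook down flat on the bench, well free of the loop, then reach down into the bin, take out the deep socket and stand it upright on the floor of the socket tray, in the free space between the sockets there. Leave the low bins, the sockets in the tray, the jar, the tape measure and the offcut where they are.

Things in the scene. Friction and masses are not known exactly. Their poses are not given: they have to be found in the camera images.
- riser: Low wire shelf, fixed: deck of steel wires 26 mm apart, 380 mm (own x), from 130 mm in front (own -y) to 170 mm behind (+y) the origin; underside 135, top 147 mm above the bench; on four 18 mm round legs at the corners; goods up to 95 mm high along its back. Origin on the bench. Open front on its -y side, its edge 130 mm from the origin; 344 mm free between the front legs.
- tall_bin: Tall narrow open steel bin, loose, 0.3-0.6 kg: 64 (own x) by 118 (own y) by 104 mm high, walls and floor 3 mm, so 58 by 112 mm inside, 101 mm deep. Origin: centre of its underside; front towards own -y, with a level wire loop for pulling. Starts under the shelf, front 60-100 mm behind the shelf's front edge, in any of three places beside two low bins. Slides on the bench (2-8 N).
- tall_bin_loop (a point): Centre of the opening of the tall bin's level wire loop, at the height of the wire, 73 mm in front (own -y) of the bin's centre and 45 mm above its underside. The wire is 5 mm thick; the opening is 39 mm wide (bin's x) and 27 mm from the bin's front to the inner side of the wire's front bar.
- low_bin_a: Low parts bin with screws, loose, 0.6 kg, same footprint and loop (at the same height) as the tall one but only 56 mm high. Origin at the centre of its underside, front towards -y. Must stay where it is.
- low_bin_b: The other low parts bin, same shape as low_bin_a. Must stay where it is.
- hook: Pull hook, loose, 0.11 kg: wooden handle 110 (own x) by 24 (own y) by 36 mm high, lying flat; from its +x end a 6 mm steel rod runs along +x, axis 31 mm above the underside, and turns down at 210 mm from the origin, the tip down to underside level. Origin: centre of the handle's underside; balance point 25 mm along +x. Starts on the bench, +x within 0.6 rad of world +y.
- hook_tip (a point): Tip of the hook, 205 mm from the hook's origin along its x, 4 mm above the handle's underside.
- deep_socket: Deep socket, plain steel cylinder 24 mm in diameter, 66 mm high, 0.1 to 0.18 kg, standing loose on the floor of the tall bin (its top 35 mm below the rim) near the middle: at the start up to 7 mm off the bin's centre. Origin at the centre of its underside, z up.
- tray: Shallow steel socket tray, fixed on the bench: 242 mm (own x) by 82 mm (own y), walls 25 mm high and 3 mm thick, floor 3 mm above the bench. Origin at the centre of its underside.
- socket_a: Short socket, 27 mm in diameter, 40 mm high, standing in the tray near its long centre line. Origin: centre of its underside. The three stand in a row, two about 100 mm either side of the tray's centre, one within 40 mm of its middle; which is which varies. The free space is the wider gap in the row.
- socket_b: Short socket, 30 mm in diameter, 44 mm high, standing in the tray. Origin at the centre of its underside.
- socket_c: Deep socket of a larger size, 32 mm in diameter, 66 mm high, standing in the tray. Origin at the centre of its underside.
- screw_jar: Glass jar, 68 mm in diameter, 85 mm high, standing on the bench beyond the hook; leave alone. Origin under its centre.
- tape_measure: Tape measure, 70 mm (own x) by 36 mm by 70 mm high, to the right of the tray; leave alone. Origin under its centre.
- offcut: Wood offcut 140 mm (own x) by 44 mm by 38 mm high, near the robot; leave alone. Origin under its centre.

How it is judged (in metres and radians):
On the way, in this order (a step that is already met when the one before it is completed fails the run):
1. the tall bin has been drawn at least 40 mm with the hook in its loop (distance of tall_bin from where it was at the start of the episode above 0.04 m and distance between hook_tip and tall_bin_loop below 0.04 m), for 0.1 s.
2. the whole tall bin stands clear of the shelf's front edge (y of tall_bin in the frame of riser below -0.196 m), for 0.2 s.
3. the hook lies on the bench, free of the loop (height (world z) of each of hook, hook_tip below 0.02 m and distance between hook_tip and tall_bin_loop above 0.045 m and linear speed of hook below 0.02 m/s and contact force between the fingers and hook below 0.1 N), for 0.2 s.
4. the deep socket has been lifted out of the bin (z of deep_socket in the frame of tall_bin above 0.1 m), for 0.1 s.
At the end, for the whole second after the job is handed in: Deep socket upright (0.1 rad) and at rest on the tray floor (4 mm); tall bin upright on the bench, its centre at least 196 mm in front of the shelf's origin (7 mm clear of the shelf); hook at rest flat on the bench, tip over 45 mm from the loop's centre (z of deep_socket in the frame of tray between 0 and 0.007 m and x of deep_socket in the frame of tray between -0.115 and 0.115 m and y of deep_socket in the frame of tray between -0.035 and 0.035 m and angle between each of deep_socket, tall_bin's own z axis and vertical below 0.1 rad and linear speed of each of deep_socket, hook below 0.02 m/s and y of tall_bin in the frame of riser below -0.196 m and height (world z) of tall_bin below 0.01 m and height (world z) of each of hook, hook_tip below 0.02 m and distance between hook_tip and tall_bin_loop above 0.045 m); the robot touches nothing.
It fails at once if the gripper or arm touched the tall bin while it was still under the shelf (contact force between any of the fingers, the arm and tall_bin above 0.5 N and y of tall_bin in the frame of riser above -0.196 m).
It fails at once if the tall bin was tipped by more than 0.3 rad (angle between tall_bin's own z axis and vertical above 0.3 rad).
It fails at once if a low bin was shifted by more than 20 mm (distance of any of low_bin_a, low_bin_b from where it was at the start of the episode above 0.02 m).
It fails at once if a socket in the tray was shifted by more than 15 mm or tipped by more than 0.4 rad (distance of any of socket_a, socket_b, socket_c from where it was at the start of the episode above 0.015 m or angle between any of socket_a, socket_b, socket_c's own z axis and vertical above 0.4 rad).
It fails at once if the jar, the tape measure or the offcut was shifted by more than 20 mm (distance of any of screw_jar, tape_measure, offcut from where it was at the start of the episode above 0.02 m).
It also fails if it takes over 72 s, if anything falls off the work surface, if the arm or the gripper's body presses on something with over 40 N, if the wrist force passes 120 N, or if a joint passes its speed limit or range.

### The arm

A 6-joint arm with a two-finger parallel gripper is mounted at the origin on the work surface. World frame = base frame: x ahead of the robot, y to its left, z up, the work surface at z = 0. Lengths are in m, angles in degrees, forces in N, time in s.
With the tool pointing down it reaches from about 0.275 to 0.725 m from the base axis. Payload 15.9 kg.
Tool frame: the origin (TCP) lies on the centre line of the jaws, within the pads' length; the fingertips stand 19 mm ahead of it and the grasp point (between the pads) is the TCP (nose_length is the distance from the TCP to the fingertips, in m); z points along the fingers, y is the line along which they close (so a half turn about z gives the same grasp; the last joint's range is limited). The gripper opens to 85 mm and grips with 20 to 120 N. Pads are 22 mm wide; open, the fingers measure 114 mm over their backs; the gripper's body (76 mm by 85 mm) begins 54 mm behind the grasp point. The pads swing forward as they close: fully open they stand 13 mm farther back than shut.
Start: joints at [64.229, 12.198, -1.971, 75.831, 0, 90], TCP at [0.217, 0.45, 0.225] pointing down, gripper open.
Joint ranges: [-170.91, 170.91], [-42.67, 98.43], [-65.05, 77.54], [-120.47, 116.71], [-90, 82.35], [-180, 180]. Speed limits (degrees/s): [108.29, 108.29, 136.94, 147.25, 180, 180].

### API

Orientations are given as a 3x3 rotation matrix whose columns are the frame's x, y, z axes.
In Python, from bench import * gives the robot as it stands.
- The arm moves only by the tool drive_tool, never from a script. Its arguments are lists of equal length, an entry for each row: "grip": the finger opening in mm, from 0 to 85.4; "delta_pos": the shift along the world's x, y, z in units of 60 mm (1.0 is 60 mm), a list of three; "roll": the turn about the world's z in units of 5 degrees (1.0 is 5 degrees). In form: {"grip": [grip, ...], "delta_pos": [[dx, dy, dz], ...], "roll": [roll, ...]}. A call has 1 to 20 rows; each row is the pose to reach, as a shift and turn from the pose commanded when the call began; what a row does not reach only later rows make up. A row lasts 1/8 s, in which the tool goes at most 62.5 mm and 10.7 degrees, less where a joint would pass 70% of its speed; a pose out of reach is approached as far as the arm can. A call with a gripper value outside its range is refused whole. The fingers move at their own pace and stop on an object; the grip force is fixed at half the most. Time passes only in rows, so rows that repeat a pose let the fingers close. It gives the time, the measured TCP pose, the force, the opening and the grip force at its end, in the units of the state.
- state(): the state, without advancing time (a new reading comes with each control period).
- snapshot(name): name is "scene" or "top"; returns a dict with "frame" (384x512x3 uint8, red, green, blue), "K" (3x3 intrinsics, pixels), "D" ([k1, k2, p1, p2, k3] as OpenCV has them; the pictures are not rectified), "rvec" (rotation vector, rad) and "tvec" (3), from world to camera coordinates, as OpenCV has them. Camera axes: x right, y down, z forward; pixel columns grow to the right and rows downward; lengths in m; the calibration is good to about 2 mm. A picture is of the moment at which its call begins. There is no depth.
- job_done(): hands the job in; it is judged then, once.
Trained networks look in a picture, given as the dict that the camera call returned (one of the last four; its "shot" number tells which), for a name from the list of things; names that differ only in an ending like _2 or _b are one class to them, and where a whole thing is asked for, a point or a joint stands for the part that bears it (a point fixed in the world has none). Each returns a list of dicts, best first, with "score" (0 to 1); they miss things now and then, are a little off and sometimes report something else, mostly with a low value. They report only what shows in the picture. A call takes as long as a camera call.
- find_in(label, picture): "xyz" ([x, y, z] in m, in world coordinates, good to about 4 mm: the middle of the surface that is visible of it).
- regions_of(label, picture): "mask" (384x512 bool, what is visible of it).
The state is a dict: "t": time; "joint_positions": joint angles; "dq": joint speeds; "joint_torque": joint torques, N m; "position": TCP position; "tcp_rot": TCP orientation; "ft_force": force on the tool from outside, world axes, zero at the start; "moment": the same for the moment, N m; "opening": finger opening in m; "gripper_force": force on a finger pad.
Only numpy, scipy, OpenCV 4.12 (cv2) and the standard library are available. Lean on these libraries where they do the work, as an engineer would, in place of code of your own. Each camera call takes 0.05 s, during which the arm holds its last target. There are 200 camera calls.

## Working session

There is one attempt and no reset: what is moved stays moved. The work goes in short steps, Python scripts to look and compute and a tool call to move; the robot and the scene stay as the last step left them, time stands still between calls to the robot, and variables do not carry over. Pictures are saved under pics/ and viewed, at most 10 in all, crops included, and the job is handed in when it is done.

Besides the shell and the picture viewer there is one more tool, called as name(argument=value, ...) on one line, values as JSON. drive_tool: Moves the arm, as the interface text tells. Its arguments: {"type":"object","properties":{"grip":{"type":"array"},"delta_pos":{"type":"array"},"roll":{"type":"array"}},"required":["grip","delta_pos","roll"]}

```bash
mkdir -p pics
cat > h.py <<'E'
from bench import *
import numpy as np, cv2
def save(p,n,crop=None,s=1.5):
    f=p["frame"][:,:,::-1]
    if crop: f=f[crop[1]:crop[3],crop[0]:crop[2]]
    cv2.imwrite("pics/"+n,cv2.resize(f,None,fx=s,fy=s))
def proj(p,X): return cv2.projectPoints(np.float64(X).reshape(-1,1,3),p["rvec"],p["tvec"],p["K"],p["D"])[0].reshape(-1,2)
def ray(p,uv,z):
    n=cv2.undistortPoints(np.float64(uv).reshape(-1,1,2),p["K"],p["D"]).reshape(-1,2)
    R=cv2.Rodrigues(p["rvec"])[0];c=-R.T@np.ravel(p["tvec"]);d=np.c_[n,np.ones(len(n))]@R
    return c+d*((z-c[2])/d[:,2])[:,None]
E
python3 - <<'E'
from h import *
a=snapshot("scene");b=snapshot("top")
save(a,"a.png");save(b,"b.png")
for n,p in(("scene",a),("top",b)):
    R=cv2.Rodrigues(p["rvec"])[0];print(n,-R.T@np.ravel(p["tvec"]))
    for l in "riser tall_bin tall_bin_loop low_bin_a hook hook_tip deep_socket tray socket_a socket_b socket_c screw_jar tape_measure offcut".split():
        print(l,[(np.round(d["xyz"],3).tolist(),round(d["score"],2)) for d in find_in(l,p)[:3]])
E
```

```text
scene [0.83689424 0.00480676 1.09545558]
riser [([0.613, 0.489, 0.152], 0.78), ([0.315, -0.273, 0.038], 0.4), ([0.492, 0.403, 0.062], 0.29)]
tall_bin [([0.495, 0.401, 0.063], 0.85)]
tall_bin_loop [([0.487, 0.401, 0.066], 0.95)]
low_bin_a [([0.684, 0.416, 0.034], 0.81), ([0.589, 0.384, 0.033], 0.79)]
hook [([0.53, -0.095, 0.037], 0.61)]
hook_tip [([0.532, -0.098, 0.034], 0.81)]
deep_socket [([0.49, 0.407, 0.067], 0.41)]
tray [([0.526, -0.33, 0.003], 0.95)]
socket_a [([0.424, -0.332, 0.064], 0.69), ([0.496, -0.322, 0.042], 0.4)]
socket_b [([0.424, -0.332, 0.064], 0.69), ([0.496, -0.322, 0.042], 0.4)]
socket_c [([0.424, -0.332, 0.064], 0.69), ([0.496, -0.322, 0.042], 0.4)]
screw_jar [([0.653, -0.172, 0.085], 0.61)]
tape_measure [([0.522, -0.457, 0.059], 0.88)]
offcut [([0.316, -0.271, 0.038], 0.86)]
top [ 0.30095345 -0.02588445  1.35937691]
riser [([0.585, 0.487, 0.153], 0.83)]
tall_bin []
tall_bin_loop []
low_bin_a [([0.593, 0.377, 0.036], 0.93), ([0.676, 0.418, 0.03], 0.71), ([0.519, -0.331, 0.006], 0.25)]
hook [([0.527, -0.097, 0.034], 0.6)]
hook_tip [([0.523, -0.096, 0.034], 0.9)]
deep_socket [([0.412, -0.333, 0.069], 0.17)]
tray [([0.514, -0.33, 0.008], 0.66), ([0.59, 0.378, 0.038], 0.47)]
socket_a [([0.412, -0.331, 0.068], 0.54), ([0.49, -0.323, 0.045], 0.49)]
socket_b [([0.412, -0.331, 0.068], 0.54), ([0.49, -0.323, 0.045], 0.49)]
socket_c [([0.412, -0.331, 0.068], 0.54), ([0.49, -0.323, 0.045], 0.49)]
screw_jar [([0.638, -0.172, 0.087], 0.97)]
tape_measure [([0.509, -0.457, 0.061], 0.89), ([0.487, 0.404, 0.064], 0.32)]
offcut [([0.305, -0.277, 0.037], 0.76), ([0.507, -0.459, 0.062], 0.61)]
```

View pics/a.png

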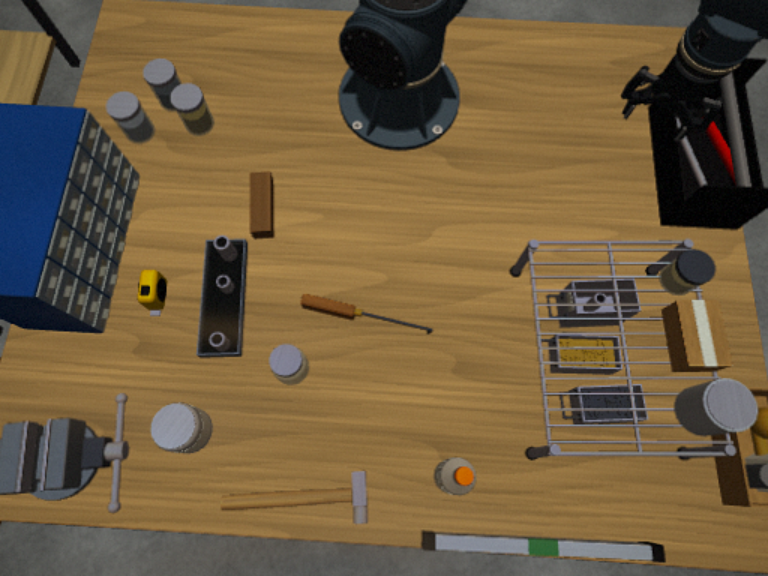

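View pics/b.png

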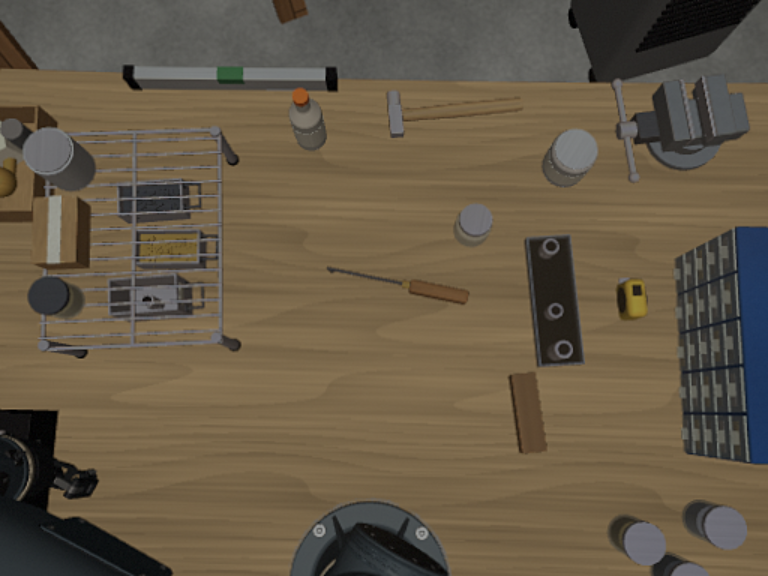

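Scene view: hook lies at (302,300)-(430,330), tray at (222,295) with its wider gap between the sockets at (225,283) and (218,340). The shelf is at right, and the tall bin at (598,300) is the one nearest the robot, showing the socket inside.

Run:
```python
from h import *
a=snapshot("scene");b=snapshot("top")
r=lambda p,uv,z:np.round(ray(p,np.array(uv)/1.5,z),3)[:,:2].tolist()
print("edge s",r(a,[(532,245),(547,452)],.147),"t",r(b,[(216,130),(217,342)],.147))
print("back s",r(a,[(690,244),(730,452)],.147),"t",r(b,[(44,134),(42,346)],.147))
print("hook handle end/join/tip s",r(a,[(302,300),(355,312)],.03),r(a,[(430,330)],.02),"t",r(b,[(468,296),(407,285)],.03),r(b,[(330,269)],.02))
print("tray s",r(a,[(207,240),(246,240),(241,354),(198,354)],.025),"t",r(b,[(526,238),(569,236),(583,362),(539,366)],.025))
for l in("hook","tall_bin","tall_bin_loop"):
  for n,p in(("s",a),("t",b)):
    for d in regions_of(l,p)[:1]:
        m=d["mask"];ys,xs=np.nonzero(m);print(l,n,d["score"],m.sum(),xs.min(),xs.max(),ys.min(),ys.max())
c=cv2.resize(a["frame"][150:310,340:490,::-1],None,fx=3.6,fy=3.6,interpolation=cv2.INTER_CUBIC)
cv2.imwrite("pics/c.png",c)
```

```text
edge s [[0.417, 0.262], [0.78, 0.276]] t [[0.776, 0.287], [0.405, 0.263]]
back s [[0.397, 0.549], [0.761, 0.57]] t [[0.759, 0.581], [0.392, 0.549]]
hook handle end/join/tip s [[0.514, -0.167], [0.532, -0.06]] [[0.556, 0.09]] t [[0.511, -0.168], [0.529, -0.055]] [[0.558, 0.09]]
tray s [[0.396, -0.378], [0.39, -0.297], [0.629, -0.273], [0.634, -0.356]] t [[0.624, -0.277], [0.63, -0.356], [0.395, -0.377], [0.386, -0.298]]
hook s 0.84 307 200 239 197 211
hook t 0.64 443 219 311 179 201
tall_bin s 0.39 1226 377 430 255 283
tall_bin_loop s 0.6 1084 366 426 186 218
tall_bin_loop t 0.56 1037 72 128 182 211
```

View pics/c.png

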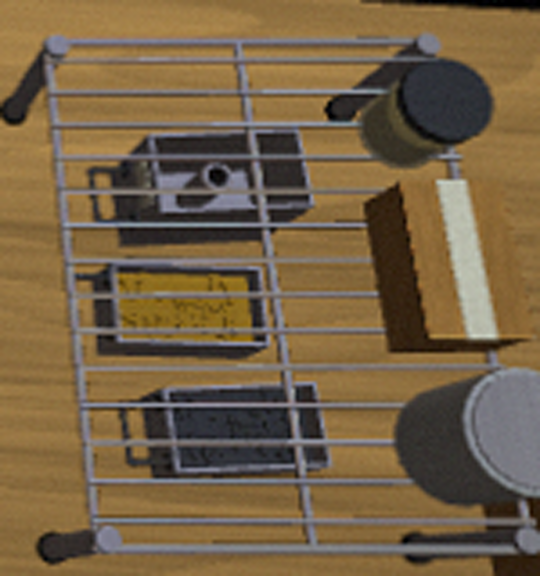

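The crop shows the tall bin at upper left, with rim corners near (150,138), (300,130), (313,207) and (162,213). Its loop is at (90,168)-(95,218) and the socket top at (217,177).

Run:
```python
from h import *
a=snapshot("scene")
c=lambda L,z:np.round(ray(a,np.array(L)/3.6+[340,150],z),4)[:,:2].tolist()
print("rim",c([(150,138),(300,130),(313,207),(162,213)],.104))
print("loop",c([(90,168),(95,218),(120,165),(122,215)],.047))
print("sock",c([(217,177)],.069))
print("lowb rim",c([(112,265),(262,268),(268,345),(115,340)],.056),"loop",c([(78,275)],.047))
s=state();print(s["t"],s["position"],np.round(s["tcp_rot"],3),s["opening"])
```

```text
rim [[0.4697, 0.3467], [0.4555, 0.4636], [0.5179, 0.4681], [0.5302, 0.3529]]
loop [[0.4779, 0.3162], [0.5203, 0.3187], [0.4737, 0.3408], [0.5163, 0.3406]]
sock [[0.4865, 0.4105]]
lowb rim [[0.5609, 0.328], [0.5556, 0.446], [0.6169, 0.4458], [0.6207, 0.3279]] loop [[0.5684, 0.3035]]
1.95 [0.21738225 0.4502445  0.22530063] [[-0.901  0.435  0.   ]
 [ 0.435  0.901 -0.   ]
 [-0.    -0.    -1.   ]] 0.0855063994520128
```

drive_tool(grip=[85,85,85,85,85,85,85,85,60,60,60,60,60,60], delta_pos=[[0.5,-0.9,0],[1,-1.8,0],[1.5,-2.7,0],[2,-3.6,0],[2.5,-4.5,0],[3,-5.4,0],[3.5,-6.3,0],[4,-7.2,0],[4.5,-8.1,0],[5.12,-9.13,0],[5.12,-9.13,0],[5.12,-9.13,-1],[5.12,-9.13,-2],[5.12,-9.13,-2]], roll=[-1.5,-3,-4.5,-6,-7.5,-9,-10.5,-12,-13.5,-14.8,-14.8,-14.8,-14.8,-14.8])

```text
t: 3.7
position: [0.5213, -0.0964, 0.1023]
tcp_rot: [[0.169, 0.986, -0.007], [0.986, -0.169, 0.001], [0.0, -0.007, -1.0]]
ft_force: [-0.0, -0.4, 1.2]
opening: 0.0593
gripper_force: 0.0
```

drive_tool(grip=[60,60,60,60,24,24,15,15,15,15], delta_pos=[[0,0,-0.5],[0,0,-1],[0,0,-1.3],[0,0,-1.3],[0,0,-1.3],[0,0,-1.3],[0,0,-1.3],[0,0,-1.3],[0,0,-1.3],[0,0,-1.3]], roll=[0,0,0,0,0,0,0,0,0,0])

```text
t: 4.95
position: [0.5253, -0.0976, 0.0289]
tcp_rot: [[0.17, 0.986, 0.002], [0.986, -0.17, -0.0], [0.0, 0.002, -1.0]]
ft_force: [-5.1, 2.0, 16.2]
opening: 0.0197
gripper_force: 58.3
```

drive_tool(grip=[15,15,15,15,15], delta_pos=[[0,0,0.3],[0,0,0.6],[0,0,1],[0,0,1],[0,0,1]], roll=[0,0,0,0,0])

```text
t: 5.58
position: [0.5244, -0.0975, 0.087]
tcp_rot: [[0.17, 0.985, -0.0], [0.985, -0.17, 0.0], [-0.0, -0.0, -1.0]]
ft_force: [-0.5, 0.3, -1.1]
opening: 0.0195
gripper_force: 58.7
```

Run:
```python
from h import *
a=snapshot("scene");b=snapshot("top")
A=cv2.resize(a["frame"][130:290,170:400,::-1],None,fx=3.2,fy=3.2)[:290];B=cv2.resize(b["frame"][120:260,170:400,::-1],None,fx=3.2,fy=3.2)[:290]
cv2.imwrite("pics/d.png",np.vstack([A,B]))
for n,p in(("s",a),("t",b)):
  print(n,[find_in(l,p)[:1] for l in("hook","hook_tip")])
s=state();print(s["ft_force"],s["opening"],s["gripper_force"],s["position"])
```

```text
s [[{'xyz': [0.5304, -0.0721, 0.0954], 'score': 0.9}], [{'xyz': [0.5329, -0.0786, 0.0891], 'score': 0.87}]]
t [[], [{'xyz': [0.5485, 0.0412, 0.0884], 'score': 0.44}]]
[ 0.44330193  0.22563232 -1.62008266] 0.0196293553339763 58.71859218925238 [ 0.52431474 -0.09750497  0.08687984]
```

View pics/d.png

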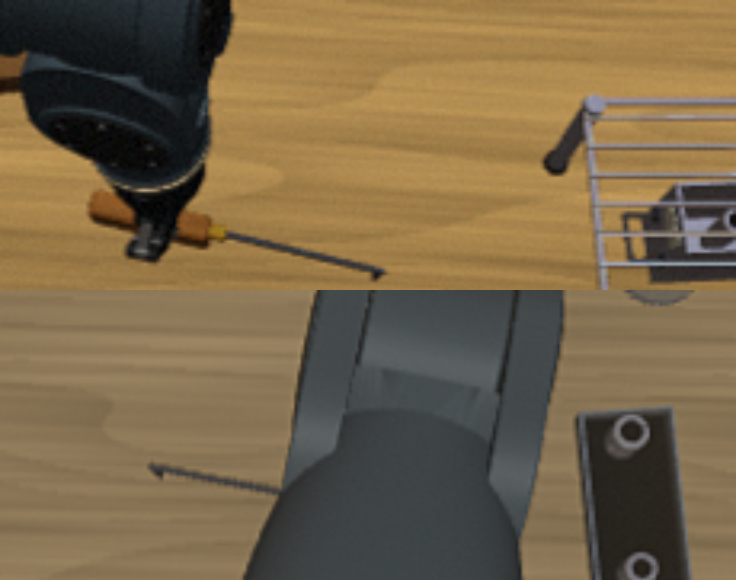

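The hook is held level; its bend shows at (378,272) in the upper (scene) crop and (155,468) in the lower (top) one.

Run:
```python
from h import *
a=snapshot("scene");b=snapshot("top")
us=np.array([378,270])/3.2+[170,130];ut=np.array([154,177])/3.2+[170,120]
for z in(.06,.07,.08,.09,.1): print(z,ray(a,[us],z)[0,:2],ray(b,[ut],z)[0,:2])
```

```text
0.06 [0.55004892 0.09080684] [0.56097351 0.09188319]
0.07 [0.55281916 0.08997629] [0.55897239 0.09097685]
0.08 [0.55558939 0.08914573] [0.55697128 0.09007051]
0.09 [0.55835962 0.08831518] [0.55497017 0.08916417]
0.1 [0.56112985 0.08748463] [0.55296905 0.08825783]
```

drive_tool(grip=[15,15,15,15,15,15,15,15,15,15,15], delta_pos=[[0,0.3,0.15],[-0.05,0.8,0.15],[-0.1,1.4,0.15],[-0.1,2,0.15],[-0.1,2.5,0.15],[-0.1,3,0.15],[-0.1,3.4,0.15],[-0.1,3.75,0.15],[-0.1,4.05,0.15],[-0.1,4.05,0.15],[-0.1,4.05,0.15]], roll=[0.5,1.2,2,2.6,3,3,3,3,3,3,3])

```text
t: 7.35
position: [0.5185, 0.1453, 0.0964]
tcp_rot: [[-0.092, 0.996, -0.0], [0.996, 0.092, -0.0], [-0.0, -0.0, -1.0]]
ft_force: [0.2, 0.2, -0.7]
opening: 0.0195
gripper_force: 58.8
```

Run:
```python
from h import *
a=snapshot("scene");b=snapshot("top")
A=cv2.resize(a["frame"][170:250,330:450,::-1],None,fx=5,fy=5,interpolation=cv2.INTER_CUBIC)[:300];B=cv2.resize(b["frame"][160:240,60:180,::-1],None,fx=5,fy=5,interpolation=cv2.INTER_CUBIC)[:290]
cv2.imwrite("pics/e.png",np.vstack([A,B]))
s=state();print(s["ft_force"],s["opening"],s["position"])
```

```text
[ 0.18848554  0.0307176  -0.69477454] 0.019323731618204422 [0.51856315 0.14493482 0.09636287]
```

View pics/e.png

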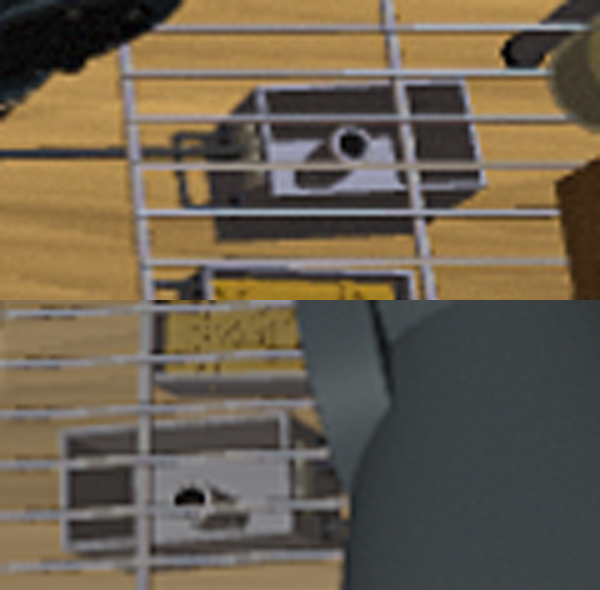

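Run:
```python
from h import *
a=snapshot("scene")
c=lambda X:((proj(a,X)-[330,170])*5).round().tolist()
print("bend/tip",c([[.501,.334,.098],[.501,.334,.067]]))
L=np.array([.501,.335]);y=np.array([-.113,.993]);x=np.array([.993,.113])
print("loop ctr, opening corners",c([[*(L),.045]]+[[*(L+sx*x*.0195+sy*y*.0135),.045] for sx,sy in((-1,-1),(1,-1),(1,1),(-1,1))]))
print("bin front wall base/rim",c([[*(L+y*.014+sx*x*.032),z] for sx in(-1,1) for z in (0,.104)]))
```

```text
bend/tip [[235.0, 147.0], [218.0, 163.0]]
loop ctr, opening corners [[208.0, 174.0], [180.0, 143.0], [190.0, 207.0], [236.0, 205.0], [225.0, 141.0]]
bin front wall base/rim [[200.0, 144.0], [256.0, 88.0], [216.0, 245.0], [274.0, 198.0]]
```

drive_tool(grip=[15,15,15,15,15,15], delta_pos=[[-0.05,-0.02,0],[-0.05,-0.02,-0.2],[-0.05,-0.02,-0.4],[-0.05,-0.02,-0.55],[-0.05,-0.02,-0.68],[-0.05,-0.02,-0.68]], roll=[0,0,0,0,0,0])

```text
t: 8.25
position: [0.5152, 0.1442, 0.0548]
tcp_rot: [[-0.091, 0.996, -0.001], [0.996, 0.091, -0.0], [-0.0, -0.001, -1.0]]
ft_force: [-0.5, 0.4, -0.6]
opening: 0.0193
gripper_force: 58.8
```

drive_tool(grip=[15,15,15,15,15,15,15,15,15,15], delta_pos=[[0,-0.1,0],[0,-0.2,0],[0,-0.3,0],[0,-0.45,0],[0,-0.6,0],[0,-0.8,0],[0,-1,0],[0,-1.15,0],[0,-1.25,0],[0,-1.25,0]], roll=[0,0,0,0,0,0,0,0,0,0])

```text
t: 9.5
position: [0.5156, 0.0686, 0.0555]
tcp_rot: [[-0.09, 0.996, 0.0], [0.996, 0.09, -0.001], [-0.001, -0.0, -1.0]]
ft_force: [-0.3, -0.3, -1.3]
opening: 0.0193
gripper_force: 58.9
```

Run:
```python
from h import *
a=snapshot("scene")
A=cv2.resize(a["frame"][150:270,290:450,::-1],None,fx=5,fy=5,interpolation=cv2.INTER_CUBIC)
cv2.imwrite("pics/f.png",A[:600,:800])
```

```text
(no output)
```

View pics/f.png

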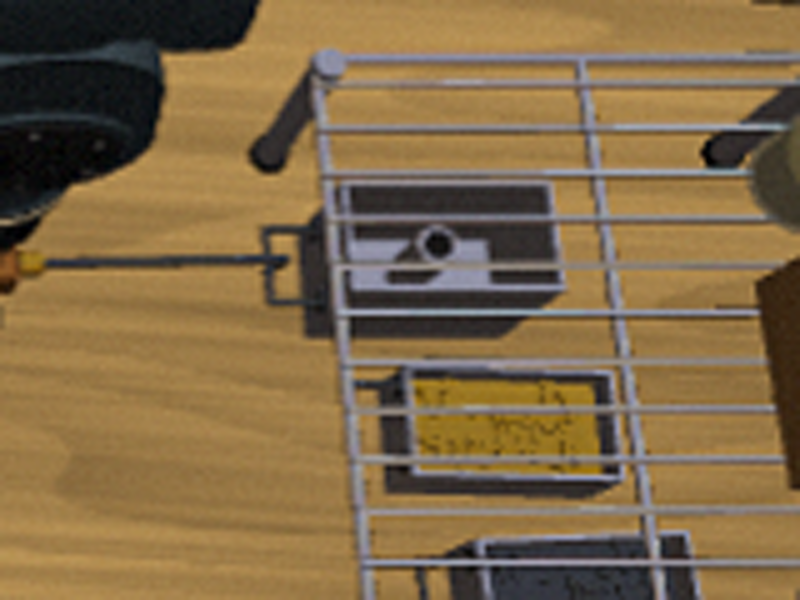

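The hook tip is in the loop at (280,260), and the bin has followed with its front wall near (320,270). I'll keep pulling.

drive_tool(grip=[15,15,15,15,15,15,15,15,15,15,15,15,15,15,15,15,15,15], delta_pos=[[0,-0.1,0],[0,-0.25,0],[0,-0.45,0],[0,-0.65,0],[0,-0.85,0],[0,-1.05,0],[0,-1.25,0],[0,-1.45,0],[0,-1.65,0],[0,-1.85,0],[0,-2.05,0],[0,-2.25,0],[0,-2.45,0],[0,-2.65,0],[0,-2.85,0],[0,-3.0,0],[0,-3.15,0],[0,-3.15,0]], roll=[0,0,0,0,0,0,0,0,0,0,0,0,0,0,0,0,0,0])

```text
t: 11.8
position: [0.5156, -0.1206, 0.0555]
tcp_rot: [[-0.09, 0.996, 0.0], [0.996, 0.09, -0.001], [-0.001, 0.0, -1.0]]
ft_force: [-0.3, 0.4, -1.1]
opening: 0.0195
gripper_force: 58.9
```

Run:
```python
from h import *
a=snapshot("scene")
A=cv2.resize(a["frame"][140:260,200:400,::-1],None,fx=4,fy=4,interpolation=cv2.INTER_CUBIC)
cv2.imwrite("pics/g.png",A)
for l in("tall_bin","tall_bin_loop","deep_socket"):print(l,find_in(l,a)[:1])
```

```text
tall_bin [{'xyz': [0.4936, 0.1484, 0.0533], 'score': 0.95}]
tall_bin_loop [{'xyz': [0.4885, 0.1481, 0.0574], 'score': 0.73}]
deep_socket [{'xyz': [0.4965, -0.3227, 0.0405], 'score': 0.69}]
```

View pics/g.png

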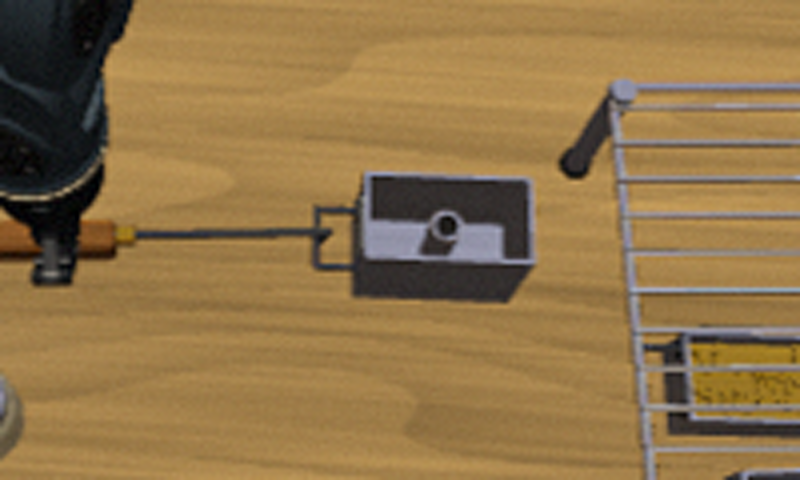

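Bin stands clear: its rim spans (365,175)-(535,262), well left of the shelf front edge at (620,180), and it is upright. Next I unhook and lay the hook down.

drive_tool(grip=[15,15,15,15,15,15,15,15,15,15,15,15,15,15,15,15], delta_pos=[[0,0.06,0],[0,0.06,0.2],[0,0.06,0.5],[0,0.06,0.8],[0,0.06,0.8],[0.1,-0.05,0.8],[0.25,-0.15,0.8],[0.4,-0.15,0.8],[0.5,-0.15,0.8],[0.5,-0.15,0.5],[0.5,-0.15,0.2],[0.5,-0.15,-0.1],[0.5,-0.15,-0.3],[0.5,-0.15,-0.4],[0.5,-0.15,-0.44],[0.5,-0.15,-0.44]], roll=[0,0,0,0,0,-0.5,-1.5,-2.3,-3,-3,-3,-3,-3,-3,-3,-3])

```text
t: 14.0
position: [0.5459, -0.1289, 0.0295]
tcp_rot: [[0.17, 0.985, 0.001], [0.985, -0.17, -0.0], [-0.0, 0.001, -1.0]]
ft_force: [-0.0, 0.2, -0.5]
opening: 0.0193
gripper_force: 59.5
```

drive_tool(grip=[30,50,50,50,50,50,50,50,50], delta_pos=[[0,0,0],[0,0,0],[0,0,0],[0,0,0],[0,0,0],[0,0,0.3],[0,0,1],[0,0,2],[0,0,3]], roll=[0,0,0,0,0,0,0,0,0])

```text
t: 15.12
position: [0.5452, -0.1286, 0.211]
tcp_rot: [[0.17, 0.985, -0.0], [0.985, -0.17, 0.0], [-0.0, -0.0, -1.0]]
ft_force: [1.3, -0.8, -0.3]
opening: 0.0501
gripper_force: 0.0
```

Run:
```python
from h import *
a=snapshot("scene")
A=cv2.resize(a["frame"][140:260,200:400,::-1],None,fx=4,fy=4,interpolation=cv2.INTER_CUBIC)
cv2.imwrite("pics/i.png",A)
for l in("tall_bin","hook_tip"):print(l,find_in(l,a)[:1])
s=state();print(s["t"],s["position"],s["opening"],s["ft_force"])
```

```text
tall_bin [{'xyz': [0.4942, 0.1485, 0.0494], 'score': 0.7}]
hook_tip [{'xyz': [0.5553, -0.1243, 0.0351], 'score': 0.56}]
15.275 [ 0.54720421 -0.12912292  0.21224562] 0.05009461832221449 [-0.20468223 -0.15793552 -0.37565979]
```

View pics/i.png

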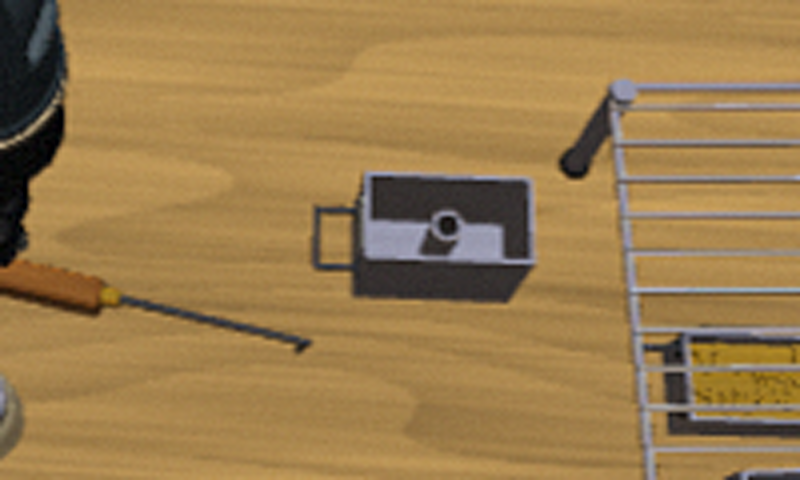

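The hook lies with its tip at (305,345), clear of the loop at (335,238). The socket top is at (448,226).

Run:
```python
from h import *
a=snapshot("scene");b=snapshot("top")
r=lambda p,uv,z:np.round(ray(p,np.array(uv,float),z),4)[:,:2].tolist()
o=lambda L:np.array(L)/4+[200,140]
rim=np.array(r(a,o([(365,173),(532,180),(535,262),(363,260)]),.104));print(rim.tolist(),rim.mean(0))
d=rim[1]-rim[0]+rim[2]-rim[3];print("yaw",np.degrees(np.arctan2(-d[0],d[1])))
print("sock s",r(a,o([(448,226)]),.069))
R=np.array([-.058,.998]);print("riser y",(rim.mean(0)-[.587,.393])@R)
v=lambda L:np.array(L)/1.5
print("tray socks s",r(a,v([(222,242)]),.069),r(a,v([(225,282),(218,340)]),.045),"t",r(b,v([(563,349)]),.069),r(b,v([(555,311),(549,248)]),.045))
```

```text
[[0.4708, 0.093], [0.4685, 0.2106], [0.5287, 0.2122], [0.535, 0.0935]] [0.50075  0.152325]
yaw 2.0843263708731565
sock s [[0.4948, 0.1571]]
riser y -0.23519115000000002
tray socks s [[0.416, -0.3318]] [[0.4912, -0.3204], [0.6085, -0.3157]] t [[0.4138, -0.3314]] [[0.4845, -0.324], [0.6013, -0.3147]]
```

drive_tool(grip=[50,50,50,50,50,50,50,50,50,50,50,50,50,50,50], delta_pos=[[0,0.4,0],[-0.1,0.9,0],[-0.2,1.4,0],[-0.3,1.9,0],[-0.4,2.4,0],[-0.5,2.9,0],[-0.6,3.4,0],[-0.7,3.9,0],[-0.8,4.4,0],[-0.84,4.77,0],[-0.84,4.77,0],[-0.84,4.77,0],[-0.84,4.77,-0.4],[-0.84,4.77,-0.8],[-0.84,4.77,-0.8]], roll=[2,4,6,8,10,12,14,16,18,19.5,20.4,20.4,20.4,20.4,20.4])

```text
t: 17.25
position: [0.4938, 0.1567, 0.1592]
tcp_rot: [[-0.999, -0.037, -0.004], [-0.037, 0.999, -0.001], [0.004, -0.001, -1.0]]
ft_force: [-1.3, 0.8, 0.2]
opening: 0.0501
gripper_force: 0.0
```

Run:
```python
from h import *
a=snapshot("scene")
A=cv2.resize(a["frame"][120:240,240:400,::-1],None,fx=5,fy=5,interpolation=cv2.INTER_CUBIC)
cv2.imwrite("pics/j.png",A)
s=state();p=s["position"];print(p,np.round(s["joint_positions"],1))
c=lambda X:((proj(a,X)-[240,120])*5).round().tolist()
print("socket top exp",c([[p[0],p[1],.069]]),"tip line",c([[p[0],p[1]-.025,p[2]-.012],[p[0],p[1]+.025,p[2]-.012]]))
```

```text
[0.49452481 0.15699422 0.1605622 ] [17.6 15.7 -6.9 67.6 -0.  15.5]
socket top exp [[360.0, 382.0]] tip line [[336.0, 334.0], [429.0, 339.0]]
```

View pics/j.png

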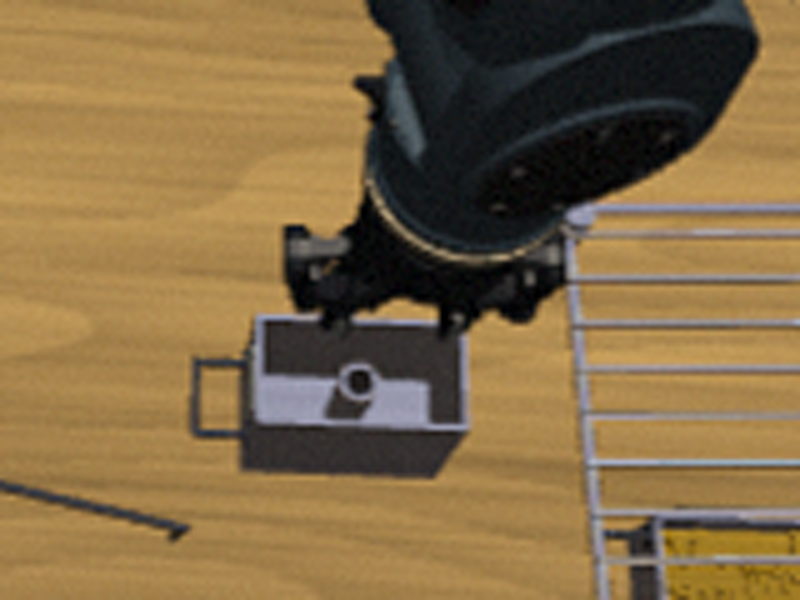

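Fingers straddle the socket: the fingertips at (335,325) and (452,325) match the projection, and the socket top at (358,382) is where expected. I'll descend.

drive_tool(grip=[50,50,50,50,50,50,50], delta_pos=[[0,0,-0.4],[0,0,-0.8],[0,0,-1.1],[0,0,-1.3],[0,0,-1.45],[0,0,-1.6],[0,0,-1.6]], roll=[0,0,0,0,0,0,0])

```text
t: 18.18
position: [0.495, 0.1574, 0.0648]
tcp_rot: [[-0.999, -0.039, -0.001], [-0.039, 0.999, -0.0], [0.001, -0.0, -1.0]]
ft_force: [0.6, -0.2, -0.1]
opening: 0.05
gripper_force: 0.0
```

drive_tool(grip=[35,25,15,15,15,15,15,15], delta_pos=[[0,0,0],[0,0,0],[0,0,0],[0,0,0],[0,0,0],[0,0,0],[0,0,0.1],[0,0,0.1]], roll=[0,0,0,0,0,0,0,0])

```text
t: 19.18
position: [0.4956, 0.1576, 0.0717]
tcp_rot: [[-0.999, -0.039, 0.001], [-0.039, 0.999, 0.0], [-0.001, 0.0, -1.0]]
ft_force: [0.3, 0.1, -0.2]
opening: 0.0151
gripper_force: 0.0
```

drive_tool(grip=[15,15,15,40,50,50], delta_pos=[[0,0,0.5],[0,0,1.3],[0,0,2],[0,0,2.5],[-0.8,0,2.5],[-0.8,0,2.5]], roll=[0,0,0,0,0,0])

```text
t: 19.92
position: [0.4452, 0.1574, 0.2216]
tcp_rot: [[-0.999, -0.04, -0.0], [-0.04, 0.999, 0.0], [0.0, 0.0, -1.0]]
ft_force: [1.2, -0.1, 0.4]
opening: 0.0503
gripper_force: 0.0
```

Run:
```python
from h import *
a=snapshot("scene");b=snapshot("top")
A=cv2.resize(a["frame"][150:250,260:380,::-1],None,fx=5,fy=5,interpolation=cv2.INTER_CUBIC)
cv2.imwrite("pics/k.png",A)
for n,p in(("s",a),("t",b)):
  for l in("deep_socket","tall_bin"):print(n,l,[(d["xyz"],d["score"]) for d in find_in(l,p)[:2]])
s=state();p=s["position"];print(p,s["opening"])
c=lambda X:((proj(a,X)-[260,150])*5).round().tolist()
print("old socket top",c([[.495,.1575,.069]]))
```

```text
s deep_socket [([0.5274, -0.3311, 0.0004], 0.65), ([0.5917, 0.3848, 0.0367], 0.56)]
s tall_bin [([0.4923, 0.1491, 0.0537], 0.56), ([0.6839, 0.4192, 0.0367], 0.21)]
t deep_socket []
t tall_bin [([0.5201, 0.1188, 0.0349], 0.83)]
[0.4476965  0.15746125 0.22090525] 0.050102633345672075
old socket top [[261.0, 233.0]]
```

View pics/k.png

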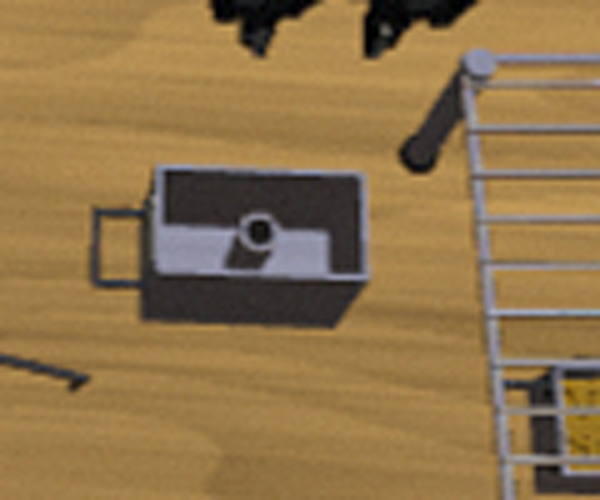

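The socket still stands upright in the bin at (259,231), not moved; the fingers closed without holding it. I'll go deeper and check before lifting.

drive_tool(grip=[50,50,50,50,50,50,50,50,50,50,50], delta_pos=[[0.4,0,0],[0.8,0,0],[0.8,0,-0.5],[0.8,0,-1],[0.8,0,-1.5],[0.8,0,-1.9],[0.8,0,-2.2],[0.8,0,-2.45],[0.8,0,-2.6],[0.8,0,-2.72],[0.8,0,-2.72]], roll=[0,0,0,0,0,0,0,0,0,0,0])

```text
t: 21.6
position: [0.4951, 0.1574, 0.0577]
tcp_rot: [[-0.999, -0.039, -0.0], [-0.039, 0.999, -0.0], [0.0, -0.0, -1.0]]
ft_force: [-0.8, -0.5, 0.9]
opening: 0.0495
gripper_force: 0.0
```

drive_tool(grip=[40,30,25,22,22,22], delta_pos=[[0,0,0],[0,0,0],[0,0,0],[0,0,0],[0,0,0],[0,0,0]], roll=[0,0,0,0,0,0])

```text
t: 22.35
position: [0.4954, 0.1575, 0.0581]
tcp_rot: [[-0.999, -0.039, 0.0], [-0.039, 0.999, 0.0], [-0.0, 0.0, -1.0]]
ft_force: [-0.4, -0.4, 5.0]
opening: 0.0221
gripper_force: 17.9
```

drive_tool(grip=[15,15,15,15], delta_pos=[[0,0,0],[0,0,0],[0,0,0],[0,0,0]], roll=[0,0,0,0])

```text
t: 22.85
position: [0.4956, 0.1575, 0.0584]
tcp_rot: [[-0.999, -0.039, 0.001], [-0.039, 0.999, 0.0], [-0.001, 0.0, -1.0]]
ft_force: [-0.2, -1.2, 9.1]
opening: 0.0196
gripper_force: 58.4
```

drive_tool(grip=[15,15,15,15,15,15,15,15], delta_pos=[[0,0,0.1],[0,0,0.3],[0,0,0.6],[0,0,1],[0,0,1.5],[0,0,2],[0,0,2.2],[0,0,2.2]], roll=[0,0,0,0,0,0,0,0])

```text
t: 23.85
position: [0.4955, 0.1576, 0.1902]
tcp_rot: [[-0.999, -0.039, 0.001], [-0.039, 0.999, 0.0], [-0.001, 0.0, -1.0]]
ft_force: [-0.3, -1.0, -1.5]
opening: 0.0198
gripper_force: 58.7
```

drive_tool(grip=[15,15,15,15,15,15,15,15,15,15,15,15,15,15,15,15], delta_pos=[[0,-0.3,0],[0.1,-0.8,0],[0.15,-1.4,0],[0.25,-2,0],[0.3,-2.6,0],[0.35,-3.2,0],[0.4,-3.8,0],[0.5,-4.4,0],[0.55,-5,0],[0.6,-5.6,0],[0.7,-6.2,0],[0.75,-6.8,0],[0.8,-7.4,0],[0.85,-7.8,0],[0.85,-8,0],[0.85,-8,0]], roll=[-0.5,-1,-1.5,-2,-3,-4,-5,-6,-7,-8,-8.5,-9,-9.4,-9.4,-9.4,-9.4])

```text
t: 25.85
position: [0.5455, -0.323, 0.1892]
tcp_rot: [[-0.709, 0.705, -0.001], [0.705, 0.709, 0.001], [0.001, -0.0, -1.0]]
ft_force: [0.6, 0.3, -2.0]
opening: 0.0201
gripper_force: 58.8
```

Run:
```python
from h import *
a=snapshot("scene");b=snapshot("top")
for n,p in(("s",a),("t",b)):
  for l in("deep_socket","socket_a","hook_tip","tray"):print(n,l,[(np.round(d["xyz"],3).tolist(),round(d["score"],2)) for d in find_in(l,p)[:4]])
s=state();print(s["position"],s["opening"],np.round(s["joint_positions"],1))
save(a,"m.png",(120,130,220,250),5)
```

```text
s deep_socket [([0.554, -0.311, 0.155], 0.61), ([0.615, -0.317, 0.045], 0.55)]
s socket_a [([0.496, -0.322, 0.041], 0.67), ([0.423, -0.332, 0.064], 0.5)]
s hook_tip [([0.554, -0.13, 0.033], 0.85)]
s tray [([0.528, -0.33, 0.003], 0.86)]
t deep_socket []
t socket_a [([0.604, -0.314, 0.042], 0.52)]
t hook_tip [([0.545, -0.127, 0.032], 0.6)]
t tray [([0.588, -0.301, 0.004], 0.58)]
[ 0.54626406 -0.32229745  0.19001527] 0.020148334510790778 [-30.5  29.   17.   78.   -0.   14.2]
```

drive_tool(grip=[15,15,15,15,15,15,15,15,15], delta_pos=[[0,0,-0.4],[0,0,-0.8],[0,0,-1.2],[0,0,-1.6],[0,0,-1.85],[0,0,-2.0],[0,0,-2.1],[0,0,-2.16],[0,0,-2.16]], roll=[0,0,0,0,0,0,0,0,0])

```text
t: 27.48
position: [0.5463, -0.3226, 0.0605]
tcp_rot: [[-0.71, 0.704, 0.0], [0.704, 0.71, -0.0], [-0.0, 0.0, -1.0]]
ft_force: [-0.8, 0.6, -1.2]
opening: 0.02
gripper_force: 58.8
```

drive_tool(grip=[15,15,15], delta_pos=[[0,0,-0.02],[0,0,-0.03],[0,0,-0.03]], roll=[0,0,0])

```text
t: 27.85
position: [0.5463, -0.3226, 0.0586]
tcp_rot: [[-0.71, 0.704, 0.0], [0.704, 0.71, -0.0], [-0.0, 0.0, -1.0]]
ft_force: [-0.2, -0.3, -1.6]
opening: 0.0199
gripper_force: 58.9
```

drive_tool(grip=[15,15,15], delta_pos=[[0,0,-0.02],[0,0,-0.02],[0,0,-0.02]], roll=[0,0,0])

```text
t: 28.22
position: [0.5468, -0.3231, 0.0584]
tcp_rot: [[-0.71, 0.704, 0.002], [0.704, 0.71, -0.001], [-0.002, 0.0, -1.0]]
ft_force: [-1.3, -0.8, 9.5]
opening: 0.0203
gripper_force: 60.3
```

drive_tool(grip=[15,15,15], delta_pos=[[0,0,-0.02],[0,0,-0.02],[0,0,-0.02]], roll=[0,0,0])

```text
t: 28.6
position: [0.5473, -0.3235, 0.0582]
tcp_rot: [[-0.71, 0.704, 0.003], [0.704, 0.71, -0.002], [-0.004, 0.0, -1.0]]
ft_force: [-3.1, -0.8, 19.6]
opening: 0.0202
gripper_force: 61.5
```

Floor contact. I'll relieve the pressure, release and rise.

drive_tool(grip=[15,22,24,27,30,34,40,40,40,40,40,40,40,40,40], delta_pos=[[0,0,0.03],[0,0,0.03],[0,0,0.03],[0,0,0.03],[0,0,0.03],[0,0,0.03],[0,0,0.03],[0,0,0.03],[0,0,0.3],[0,0,0.7],[0,0,1.2],[0,0,1.8],[0,0,2.4],[-1,1,2.5],[-1.5,2,2.5]], roll=[0,0,0,0,0,0,0,0,0,0,0,0,0,0,0])

```text
t: 30.48
position: [0.4692, -0.2247, 0.2071]
tcp_rot: [[-0.709, 0.705, 0.002], [0.705, 0.709, -0.001], [-0.002, 0.001, -1.0]]
ft_force: [1.3, 2.1, 0.6]
opening: 0.04
gripper_force: 0.0
```

Run:
```python
from h import *
a=snapshot("scene");b=snapshot("top")
for n,p in(("s",a),("t",b)):
  for l in("deep_socket","hook_tip","tall_bin"):print(n,l,[(np.round(d["xyz"],3).tolist(),round(d["score"],2)) for d in find_in(l,p)[:4]])
  for d in regions_of("deep_socket",p)[:4]:
    ys,xs=np.nonzero(d["mask"]);print(" mask",round(d["score"],2),len(xs),xs.min(),xs.max(),ys.min(),ys.max())
  print(" expect base/top",proj(p,[[.5465,-.3225,.003],[.5465,-.3225,.069]]).round(1).tolist())
s=state();print(s["position"],s["opening"],s["ft_force"],s["t"])
```

```text
s deep_socket []
s hook_tip [([0.553, -0.13, 0.036], 0.75)]
s tall_bin [([0.492, 0.152, 0.052], 0.83), ([0.518, -0.332, -0.0], 0.17)]
 mask 0.58 97 141 153 199 211
 mask 0.28 270 173 182 115 155
 expect base/top [[150.1, 209.7], [144.1, 203.4]]
t deep_socket [([0.677, 0.417, 0.032], 0.36)]
t hook_tip [([0.591, 0.376, 0.036], 0.73), ([0.544, -0.125, 0.034], 0.64)]
t tall_bin [([0.504, 0.154, 0.029], 0.66)]
 expect base/top [[365.8, 187.6], [371.1, 183.3]]
[ 0.4701772  -0.2256407   0.20551626] 0.04033324319620648 [-0.54982828  0.33153014 -0.20928883] 30.975
```

```bash
python3 -c "
from bench import *
print(job_done())"
```

```text
the job is handed in; nothing more can be done
None
```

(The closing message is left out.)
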